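# Seat a carving panel on the vacuum clamp and pump it down

## Robot

A 7-joint arm with a two-finger parallel gripper is mounted at the origin on the work surface. World frame = base frame: x ahead of the robot, y to its left, z up, the work surface at z = 0. Lengths are in m, angles in rad, forces in N, time in s.
With the tool pointing down it reaches from about 0.4 to 0.85 m from the base axis. Payload 4.5 kg.
Tool frame: the origin (TCP) lies between the finger pads; the fingertips stand 8 mm ahead of it and the grasp point (between the pads) lies 11 mm behind it; z points along the fingers, y is the direction in which the jaws open and shut (so a half turn about z gives the same grasp; the last joint's range is limited). The gripper opens to 88 mm and grips with 3 to 60 N. Pads are 18 mm wide; open, the fingers measure 123 mm over their backs; the gripper's body (75 mm by 187 mm) begins 45 mm behind the grasp point.
Start: joints at [-1.304, 0.689, -0.195, 1.565, 0.157, 0.902, -0.215], TCP at [0.144, 0.608, 0.247] pointing down, gripper open.
Joint ranges: [-3.01, 3.01], [-0.46, 2.08], [-1.47, 1.51], [0.13, 2.56], [-1, 4.14], [0.04, 2.09], [-2.66, 2.66]. Speed limits (rad/s): [2.57, 2.57, 3.14, 3.14, 3.14, 3.14, 3.14].

## Interface

Orientations are given as a unit quaternion [x, y, z, w].
In Python, from plant import r gives the robot as it stands.
- The arm moves only by the tool carry_out, never from a script. Its argument "commands" is a list that holds one entry, the list of rows, each a list of 7 numbers: the turn, a rotation vector about the tool's x, y, z in rad, then the shift along the tool's x, y, z in cm, then the finger opening in cm, from 0 to 8.81. A call has 1 to 10 rows; each row is the pose to reach, as a shift and turn from the pose commanded when the call began, along the tool's axes at that moment; what a row does not reach only later rows make up. A row lasts 1/12 s, in which the tool goes at most 41.7 mm and 7.16 degrees, less where a joint would pass 70% of its speed; a pose out of reach is approached as far as the arm can. A call with a gripper value outside its range is refused whole. The fingers move at their own pace and stop on an object; "force" is the grip in N (left out, the last holds). Time passes only in rows, so rows that repeat a pose let the fingers close. It gives the time, the measured TCP pose, the force and the opening at its end, in the units of the state.
- r.get_state(): the state, without advancing time (a new reading comes with each control period).
- r.snapshot(name): name is "scene" or "top" or "wrist"; returns a dict with "pixels" (480x640x3 uint8, red, green, blue), "mtx" (3x3 intrinsics, pixels), "xyz" and "rotation" of the camera in the world. Camera axes: x right, y down, z forward; pixel columns grow to the right and rows downward; lengths in m; the calibration is good to about 2 mm. A picture is of the moment at which its call begins. There is no depth.
- r.finish_job(): hands the job in, once; it reports no verdict.
The state is a dict: "clock": time; "q": joint angles; "qd": joint speeds; "joint_torque": joint torques, N m; "tool_pos": TCP position; "eef_rot": TCP orientation; "contact_force": force on the tool from outside, world axes, zero at the start; "moment": the same for the moment, N m; "opening": opening from 0.0 (shut) to 1.0 (fully open).
Only numpy, scipy, OpenCV 4.12 (cv2) and the standard library are available. Lean on these libraries where they do the work, as an engineer would, in place of code of your own. Each camera call takes 0.05 s, during which the arm holds its last target.

## Task

With the fingertips only, push the carved panel along the vacuum clamp until it lies flush and square against the steel stop strip, over the suction pad; then press the pump's black knob fully down and let it spring back, again and again, until the indicator pin next to it has popped fully out and shows its green band. Never lift or tip the panel, do not touch the pin, and leave the tools and other things on the bench where they are.

Things in the scene. Friction and masses are not known exactly. Their poses are not given: they have to be found in the camera images.
- vac_base: Vacuum clamp fixed to the bench: aluminium plate 200 (x) x 340 (y) x 22 mm high, turned up to 20 degrees. Origin: centre of its underside, on the bench; x points from the robot's side to the stop strip, y to the pump, z up. In this frame (mm): black suction pad flush in the plate, centre (29, -75), radius 34; grey upright pump cylinder, axis (0, 115), radius 28, top at z = 82.
- panel_center (a point): Centre (half-way up, 39.5 mm above the bench) of the loose limewood panel with a carved flower on top: 80 (x) x 110 (y) x 35 mm high (flower 9 more), 0.15 to 0.31 kg, lying on the plate. Its axes match the clamp's when square. It starts 25 to 55 mm short of the strip, up to 7 degrees askew, and has to go in the clamp's +x; seated, its centre is at x = 29, y about -75 mm in the clamp's frame.
- stop_face (a point): Middle of the stop strip's face that the panel must meet, on the plate's top (22 mm above the bench), at (69, -75) mm in the clamp's frame; x points on away from the panel. Dark steel strip, 12 mm thick, 130 mm long along the clamp's y, rising 20 mm above the plate.
- knob_top (a point): Centre of the flat top of the pump's black mushroom knob, 42 mm across; 125 mm above the bench when up, 107 mm when fully down; it goes straight down, on the axis (0, 115) mm in the clamp's frame.
- plunger (a joint): Travel of the pump knob in m: 0 up, 0.018 fully down. Its spring pushes back with 6 N at the top and 11 N at the bottom; the pin's ratchet adds up to 3 N. A full stroke sets the ratchet on the way down (reach the last 3 mm) and drives the pin out by 8 mm (the first one 1 to 13) as the knob comes all the way up again; short strokes may do nothing. Pumping on after the pin is out does no harm.
- pin: Indicator pin: upright rod 12 mm across that rises out of a brass gland (radius 11.5 mm, top 50 mm above the bench) 62 mm beyond the knob's axis in the clamp's x. Origin: its tip, 54 mm above the bench when in, about 90 mm when fully out. Orange; a green band at its foot shows only when it is fully out. It starts 0 to 11 mm out: 3 or 4 full strokes. It stays where the pump leaves it.
- rosette: Loose carved wooden disc, 44 mm across, 24 mm high, lying on the clamp plate between panel and pump; leave alone. Origin: centre of its underside.
- mallet: Round dark wood carver's mallet standing upright on its head, 84 mm across, 232 mm tall; leave alone. Origin: underside.
- glue: White glue bottle with a red cap, 56 mm across, 140 mm tall; leave alone. Origin: underside.
- wax_tin: Blue tin, 72 mm across, 50 mm tall; leave alone. Origin: underside.
- gouge_a: carving gouge lying flat, left of the clamp, about 190 mm long with a pale red-ended handle 28 mm thick; leave alone. Origin: on the bench under its middle; x runs along it towards the steel.
- gouge_b: carving gouge lying flat, right of the clamp, about 190 mm long with a pale red-ended handle 28 mm thick; leave alone. Origin: on the bench under its middle; x runs along it towards the steel.
- gouge_c: carving gouge lying on the bench just beyond the clamp plate's far edge, about 190 mm long with a pale red-ended handle 28 mm thick; leave alone. Origin: on the bench under its middle; x runs along it towards the steel.
Not all that is in view belongs to the job. There is more than one size of the part that bears panel_center; the job needs the smallest.

How it is judged:
On the way, in this order (a step that is already met when the one before it is completed fails the run):
1. the panel lies flush and square against the stop strip (x of panel_center in the frame of vac_base above 0.0255 m and y of panel_center in the frame of vac_base between -0.097 and -0.053 m and z of panel_center in the frame of vac_base below 0.043 m and angle between the x axis of panel_center and the x axis of vac_base, either way round below 0.06 rad), for 0.2 s.
2. the indicator pin is pumped fully out (z of pin in the frame of vac_base above 0.087 m), for 0.2 s.
At the end, for the whole second after the job is handed in: The panel lies on the plate within 3.5 mm of the stop strip, within 0.06 rad of square and within 22 mm of the pad's centre along the strip; the pin's tip is at least 33 mm out (of 36); the knob is back up within 3 mm (all of step 1 and z of pin in the frame of vac_base above 0.087 m and value of joint plunger below 0.003 m); the robot touches nothing.
It fails at once if the panel is lifted or tipped (z of panel_center in the frame of vac_base above 0.052 m or angle between panel_center's own z axis and vertical above 0.25 rad).
It fails at once if the indicator pin is touched (contact force between pin and the fingers above 1 N or contact force between pin and the arm above 1 N).
It fails at once if a bystander is moved by more than 30 mm (distance of any of gouge_a, gouge_b, gouge_c, rosette, mallet, glue, wax_tin from where it was at the start of the episode above 0.03 m).
It also fails if it takes over 48 s, if anything falls off the work surface, if the arm or the gripper's body presses on something with over 40 N, if the wrist force passes 120 N, or if a joint passes its speed limit or range.

## Working session

There is one attempt and no reset: what is moved stays moved. The work goes in short steps, Python scripts to look and compute and a tool call to move; the robot and the scene stay as the last step left them, time stands still between calls to the robot, and variables do not carry over. Pictures are saved under pics/ and viewed, and the job is handed in when it is done.

Besides the shell and the picture viewer there is one more tool, called after ">>>" in YAML: its name, and indented under it one key for each argument. carry_out: Moves the arm, as the interface text tells. Its arguments: {"type":"object","properties":{"commands":{"type":"array"},"force":{"type":"number"}},"required":["commands"]}

```bash
ls; mkdir -p pics
python3 - <<'E'
from plant import r
import cv2
print(r.get_state())
for n in ["scene","top","wrist"]:
    s=r.snapshot(n); cv2.imwrite(f"pics/{n}0.png",s["pixels"][:,:,::-1]); print(n,s["mtx"].tolist(),s["xyz"],s["rotation"])
E
```

```text
pics
{'clock': 0.0, 'q': array([-1.30424138,  0.68999267, -0.19450389,  1.566354  ,  0.15733236,
        0.90247465, -0.2151307 ]), 'qd': array([-1.24676789e-03,  9.68238769e-04, -4.23445694e-04,  1.07640706e-03,
        1.65316948e-04, -6.06128238e-05,  1.65939199e-03]), 'joint_torque': array([-3.86199436e-04, -5.27557147e+01, -1.26681224e+00, -1.53432173e+01,
       -5.25690929e-02,  6.48729532e-03,  1.65610895e-04]), 'tool_pos': array([0.14407897, 0.6075324 , 0.24590168]), 'eef_rot': array([ 1.16081528e-01,  9.93239265e-01, -9.16780439e-04, -2.61717471e-05]), 'contact_force': array([-0.5264572 , -0.44451533, -0.70249464]), 'moment': array([ 0.01684667, -0.00244291, -0.12832172]), 'opening': 1.000806709615362}
scene [[569.0842400225389, 0.0, 313.9324785131419], [0.0, 569.0842400225389, 239.68913516988766], [0.0, 0.0, 1.0]] [ 1.27768573 -0.40366876  1.06848446] [ 0.7892442   0.48941623 -0.19633758 -0.31466952]
top [[614.2440698308307, 0.0, 316.09804001350506], [0.0, 614.2440698308307, 240.57159673182267], [0.0, 0.0, 1.0]] [0.27494604 0.01163532 1.73642047] [-0.70543985  0.70670069 -0.04260831  0.03336571]
wrist [[345.16952084748027, 0.0, 320.85028926700005], [0.0, 345.16952084748027, 243.54727346529089], [0.0, 0.0, 1.0]] [0.07515436 0.6231909  0.3842371 ] [0.77701574 0.61448057 0.08418617 0.10757716]
```

View pics/top0.png

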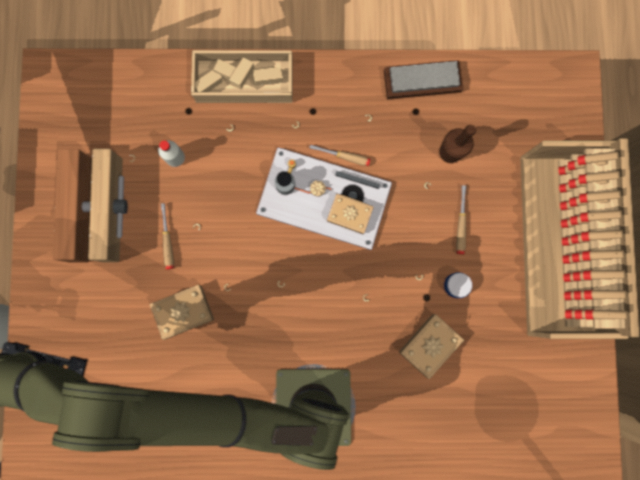

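View pics/scene0.png

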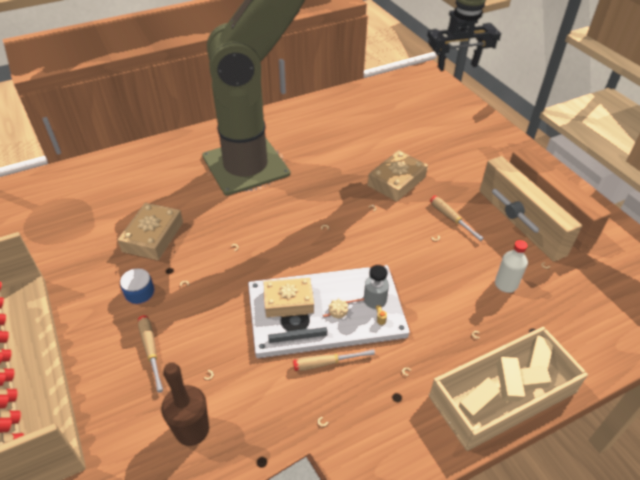

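View pics/wrist0.png

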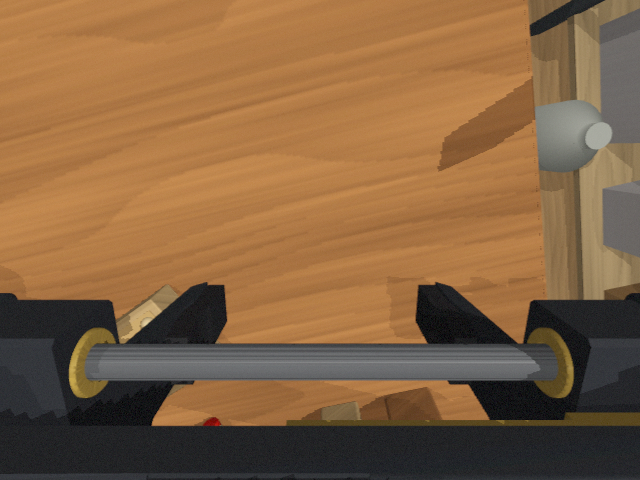

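The top view shows three carved panels: (350,212) on the clamp plate, (182,311) and (432,346) on the bench. The one at (350,212) is the smallest and lies on the plate short of the dark strip (358,180), so it fits. The pump knob is at (284,178) and the pin at (293,163). I'll enlarge to confirm and measure.

```bash
cat > h.py <<'E'
import numpy as np, cv2
from scipy.spatial.transform import Rotation as R
def ray(s,uv):
    uv=np.atleast_2d(np.float64(uv)); d=np.c_[uv,np.ones(len(uv))]@np.linalg.inv(s["mtx"]).T
    return R.from_quat(s["rotation"]).apply(d)
def onz(s,uv,z):
    d=ray(s,uv); o=np.array(s["xyz"]); return o+d*((z-o[2])/d[:,2])[:,None]
def proj(s,p):
    c=R.from_quat(s["rotation"]).inv().apply(np.atleast_2d(p)-s["xyz"])@np.array(s["mtx"]).T
    return c[:,:2]/c[:,2:]
def crop(s,u0,v0,u1,v1,k,fn):
    cv2.imwrite(fn,cv2.resize(s["pixels"][v0:v1,u0:u1,::-1],None,fx=k,fy=k,interpolation=cv2.INTER_CUBIC))
E
python3 - <<'E'
from plant import r
from h import *
t=r.snapshot("top"); crop(t,245,130,405,250,5,"pics/t1.png")
s=r.snapshot("scene"); crop(s,235,250,425,390,4,"pics/s1.png")
# plate mask: bright low saturation
for n,im in (("top",t),("scene",s)):
    hsv=cv2.cvtColor(im["pixels"],cv2.COLOR_RGB2HSV)
    m=((hsv[...,1]<50)&(hsv[...,2]>130)).astype(np.uint8)
    k,l,st,c=cv2.connectedComponentsWithStats(m)
    for i in range(1,k):
        if st[i,4]>1500: print(n,st[i],c[i])
E
```

```text
top [ 257  148  135  102 6075] [319.00016461 197.63242798]
scene [   0    0  188   66 3424] [66.05198598 15.16296729]
scene [ 476    0   92  105 5753] [522.81070746  43.54336868]
scene [ 545   43   67   64 2216] [577.30009025  76.07987365]
scene [ 547  134   93   89 2464] [596.15056818 174.4411526 ]
scene [ 249  266  160   92 7335] [331.55814588 313.88193592]
```

View pics/t1.png

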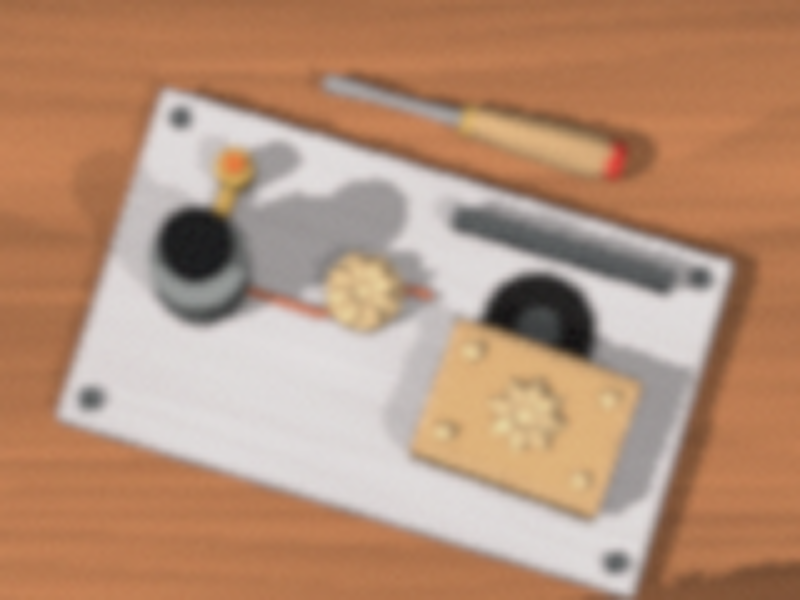

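View pics/s1.png

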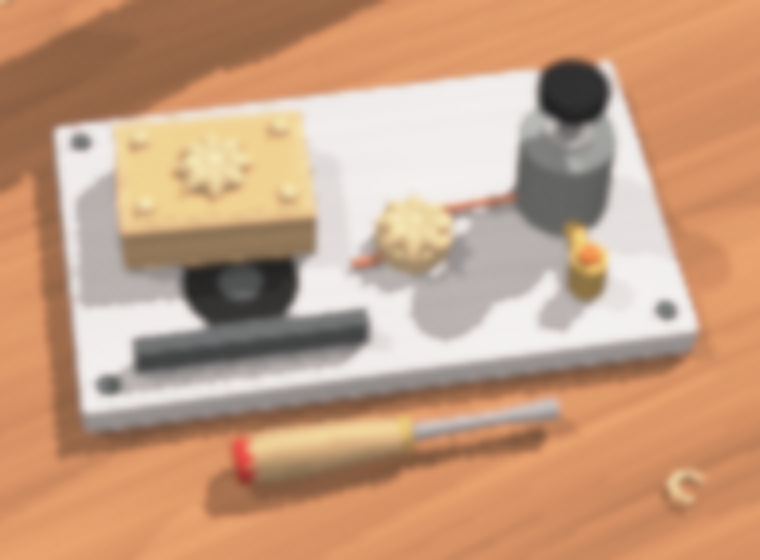

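The enlarged crop confirms it: the panel on the plate (about 350,213) is short of the strip, with the rosette at (317,188) between panel and pump. Next: edge and corner measurements.

```bash
cat > meas.py <<'E'
from plant import r
from h import *
def corners(m,win):
    mm=np.zeros_like(m); u0,v0,u1,v1=win; mm[v0:v1,u0:u1]=m[v0:v1,u0:u1]
    cs,_=cv2.findContours(mm,cv2.RETR_EXTERNAL,cv2.CHAIN_APPROX_NONE)
    c=max(cs,key=cv2.contourArea); return cv2.convexHull(c)
if __name__=="__main__":
    t=r.snapshot("top"); im=cv2.resize(t["pixels"],None,fx=4,fy=4,interpolation=cv2.INTER_CUBIC)
    hsv=cv2.cvtColor(im,cv2.COLOR_RGB2HSV)
    tow=lambda uv,z: onz(t,(np.float64(uv)+.5)/4-.5,z)[:,:2]
    # wood vs non-wood
    m=((hsv[...,1]<70)&(hsv[...,2]>100)).astype(np.uint8)
    h=corners(m,(250*4,140*4,400*4,255*4))
    q=tow(h[:,0],.022).astype(np.float32)
    rect=cv2.minAreaRect(q); print("plate",rect)
    m=((hsv[...,1]>75)&(hsv[...,0]<30)&(hsv[...,2]>100)).astype(np.uint8)
    h=corners(m,(325*4,190*4,374*4,235*4)); print("panelwin",h.reshape(-1,2).min(0)/4,h.reshape(-1,2).max(0)/4)
    q=tow(h[:,0],.057).astype(np.float32); print("panel",cv2.minAreaRect(q))
    c=lambda u,v,z:onz(t,[[u/5+245-.4,v/5+130-.4]],z)[0]
    print("knob",c(197,243,.125),"rosette",c(363,290,.046),"pin",c(234,163,.058))
    print("plate corners",[c(*p,.022)[:2].round(4).tolist() for p in ((162,88),(737,262),(637,597),(57,420))])
    print("panel corners",[c(*p,.057)[:2].round(4).tolist() for p in ((455,318),(640,382),(597,520),(413,457))])
    print("strip",[c(*p,z)[:2].round(4).tolist() for p,z in (((457,205),.042),((680,268),.042),((672,292),.022),((455,228),.022))])
E
python3 meas.py
```

```text
plate ((0.5819514989852905, -0.03320889174938202), (0.34330517053604126, 0.20505866408348083), 72.51734161376953)
panelwin [327.5 194.5] [372.75 233.  ]
panel ((0.5332670211791992, -0.10443723201751709), (0.10831884294748306, 0.08373431861400604), 70.04051971435547)
knob [0.61618705 0.07549849 0.125     ] rosette [ 0.60622882 -0.0141698   0.046     ] pin [0.67570391 0.05769497 0.058     ]
plate corners [[0.7279, 0.0998], [0.6271, -0.2271], [0.436, -0.1679], [0.5366, 0.1581]]
panel corners [[0.5883, -0.065], [0.5523, -0.1674], [0.4754, -0.1427], [0.5105, -0.0414]]
strip [[0.6555, -0.0672], [0.6196, -0.1922], [0.6098, -0.1899], [0.6467, -0.0669]]
```

```bash
cat > go.py <<'E'
from plant import r
from h import *
C=np.array([.582,-.033]); YAW=np.deg2rad(-17.3)
X=np.array([np.cos(YAW),np.sin(YAW)]); Y=np.array([-X[1],X[0]])
def w(x,y): return C+x*X+y*Y
def Rt(): # tool y along clamp y, z down
    y=np.r_[Y,0]; z=np.array([0,0,-1.]); return R.from_matrix(np.c_[np.cross(y,z),y,z])
def delta(p,base=None,Rb=None,Rg=None):
    s=r.get_state(); b=s["tool_pos"] if base is None else base
    Rb=R.from_quat(s["eef_rot"]) if Rb is None else Rb
    Rg=Rt() if Rg is None else Rg
    return (Rb.inv()*Rg).as_rotvec().round(4), (Rb.inv().apply(np.array(p)-b)*100).round(2)
E
python3 - <<'E'
from go import *
s=r.get_state();print(s["clock"])
print(delta([.42,.28,.25])); print(delta([*w(-.100,-.083),.25])); print(delta([*w(-.100,-.083),.042]),w(-.1,-.083),w(0,.115))
E
```

```text
0.3
(array([-0.0005,  0.0001,  0.0692]), array([-34.41, -25.55,  -0.34]))
(array([-0.0005,  0.0001,  0.0692]), array([-46.84, -59.86,  -0.32]))
(array([-0.0005,  0.0001,  0.0692]), array([-46.84, -59.85,  20.48])) [ 0.46184181 -0.08250766] [0.61619811 0.07679749]
```

>>> carry_out:
  commands:
    - [[0,0,0.069,-34.4,-25.5,-0.3,6.0],[0,0,0.069,-34.4,-25.5,-0.3,6.0],[0,0,0.069,-34.4,-25.5,-0.3,6.0],[0,0,0.069,-34.4,-25.5,-0.3,6.0],[0,0,0.069,-34.4,-25.5,-0.3,6.0],[0,0,0.069,-34.4,-25.5,-0.3,6.0],[0,0,0.069,-34.4,-25.5,-0.3,6.0],[0,0,0.069,-34.4,-25.5,-0.3,6.0],[0,0,0.069,-34.4,-25.5,-0.3,6.0],[0,0,0.069,-34.4,-25.5,-0.3,6.0]]
  force: 20

```text
clock: 1.13
tool_pos: [0.4137, 0.2878, 0.2498]
eef_rot: [0.15, 0.989, 0.0, 0.0]
contact_force: [0.2, -0.0, -0.0]
opening: 0.682
```

Run:
```python
from go import *
s=r.get_state();print(s["clock"],s["tool_pos"],s["opening"])
print(delta([*w(-.100,-.083),.25])); print(delta([*w(-.100,-.083),.1]))
```

```text
1.1333 [0.41367335 0.28783693 0.24983332] 0.682321737066012
(array([0.0004, 0.0002, 0.0003]), array([-1.560e+01, -3.393e+01, -3.000e-02]))
(array([0.0004, 0.0002, 0.0003]), array([-15.6 , -33.94,  14.97]))
```

>>> carry_out:
  commands:
    - [[0,0,0,-15.6,-33.9,8.0,6.0],[0,0,0,-15.6,-33.9,8.0,6.0],[0,0,0,-15.6,-33.9,8.0,6.0],[0,0,0,-15.6,-33.9,8.0,6.0],[0,0,0,-15.6,-33.9,8.0,6.0],[0,0,0,-15.6,-33.9,8.0,6.0],[0,0,0,-15.6,-33.9,8.0,6.0],[0,0,0,-15.6,-33.9,8.0,6.0],[0,0,0,-15.6,-33.9,8.0,6.0],[0,0,0,-15.6,-33.9,8.0,6.0]]

```text
clock: 1.97
tool_pos: [0.4601, -0.0891, 0.1684]
eef_rot: [0.156, 0.988, -0.002, -0.001]
contact_force: [-1.2, -0.7, -0.6]
opening: 0.675
```

>>> carry_out:
  commands:
    - [[0,0,0,0,0,0,6.0],[0,0,0,0,0,0,6.0]]

```text
clock: 2.13
tool_pos: [0.4609, -0.0801, 0.1696]
eef_rot: [0.151, 0.989, 0.0, 0.0]
contact_force: [-0.3, 1.2, -0.1]
opening: 0.682
```

Run:
```python
from go import *
s=r.get_state();print(s["clock"],s["tool_pos"],s["opening"])
print(delta([*w(-.100,-.083),.042]))
t=r.snapshot("wrist"); cv2.imwrite("pics/w2.png",t["pixels"][:,:,::-1])
for n in("panel",):
  pc=[[*w(x,y),.057] for x,y in((-.065,-.138),(-.065,-.028),(.015,-.138))]; print(proj(t,pc))
t=r.snapshot("top");crop(t,245,130,405,250,5,"pics/t2.png")
```

```text
2.1333 [ 0.46094094 -0.0801162   0.1696358 ] 0.682134902414937
(array([ 0.0009, -0.    , -0.0006]), array([-0.16, -0.21, 12.76]))
[[249.20745516 288.68420475]
 [389.56430584 288.54268505]
 [254.57181365 376.34945752]]
```

View pics/w2.png

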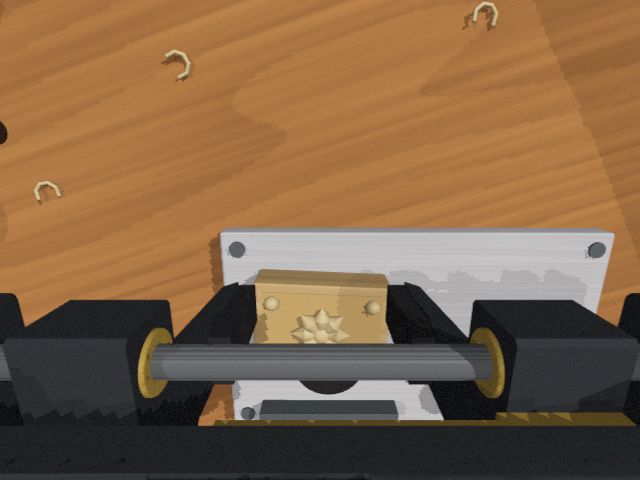

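The wrist view shows the panel's rear top edge from (256,288) to (387,292), matching my prediction of v≈288. The rear face is therefore at clamp x≈-65 mm. The jaw line lies across it, and the way down is clear on the robot's side.

>>> carry_out:
  commands:
    - [[0,0,0,-0.1,-0.1,6,6.0],[0,0,0,-0.1,-0.1,9,6.0],[0,0,0,-0.1,-0.1,11,6.0],[0,0,0,-0.1,-0.1,12.3,6.0],[0,0,0,-0.1,-0.1,12.7,6.0],[0,0,0,-0.1,-0.1,12.7,6.0],[0,0,0,-0.1,-0.1,12.7,6.0],[0,0,0,-0.1,-0.1,12.7,6.0]]

```text
clock: 2.9
tool_pos: [0.4623, -0.0812, 0.0438]
eef_rot: [0.15, 0.989, 0.0, 0.001]
contact_force: [0.6, -0.2, 0.4]
opening: 0.679
```

Run:
```python
from go import *
s=r.get_state();print(s["clock"],s["tool_pos"],s["opening"],s["contact_force"])
d=s["tool_pos"][:2]-C; print(d@X,d@Y)
t=r.snapshot("scene"); cv2.imwrite("pics/s3.png",cv2.resize(t["pixels"][200:400,180:440,::-1],None,fx=3,fy=3,interpolation=cv2.INTER_CUBIC))
```

```text
2.9 [ 0.46234699 -0.08119749  0.04380915] 0.6792565528353856 [ 0.56837467 -0.18039587  0.38241938]
-0.09990727790608402 -0.08159887442341046
```

View pics/s3.png

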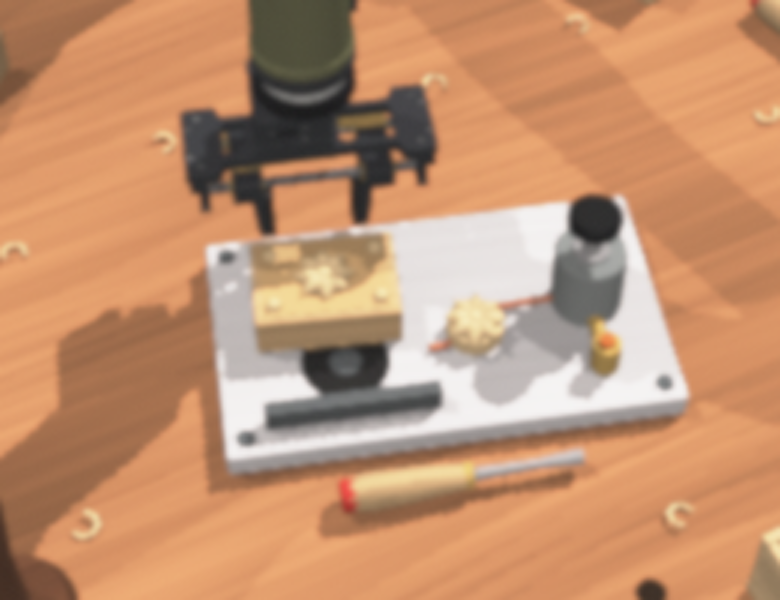

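Both fingers stand behind the panel (about (263,215) and (362,210) in the crop). Now pushing along tool -x.

>>> carry_out:
  commands:
    - [[0,0,0,-1,0,0,6.0],[0,0,0,-1.8,0,0,6.0],[0,0,0,-2.4,0,0,6.0],[0,0,0,-3.0,0,0,6.0],[0,0,0,-3.6,0,0,6.0],[0,0,0,-4.2,0,0,6.0],[0,0,0,-4.8,0,0,6.0],[0,0,0,-5.4,0,0,6.0],[0,0,0,-6.0,0,0,6.0],[0,0,0,-6.5,0,0,6.0]]

```text
clock: 3.78
tool_pos: [0.5244, -0.1013, 0.0425]
eef_rot: [0.15, 0.989, 0.0, 0.0]
contact_force: [-1.3, 0.5, 0.0]
opening: 0.682
```

```bash
cat > look.py <<'E'
import sys
from go import *
s=r.get_state();print(s["clock"],s["tool_pos"],s["opening"],s["contact_force"])
d=s["tool_pos"][:2]-C; print("clamp xy",d@X,d@Y)
t=r.snapshot("scene"); cv2.imwrite(f"pics/s{sys.argv[1]}.png",cv2.resize(t["pixels"][220:380,220:420,::-1],None,fx=4,fy=3.75,interpolation=cv2.INTER_CUBIC))
t=r.snapshot("top"); crop(t,245,130,405,250,5,f"pics/t{sys.argv[1]}.png")
E
python3 look.py 4
```

```text
3.7833 [ 0.52441824 -0.10130094  0.04253991] 0.6817246392450086 [-1.33452023  0.52894484  0.04536413]
clamp xy -0.034665819959344826 -0.08233443251587771
```

View pics/s4.png

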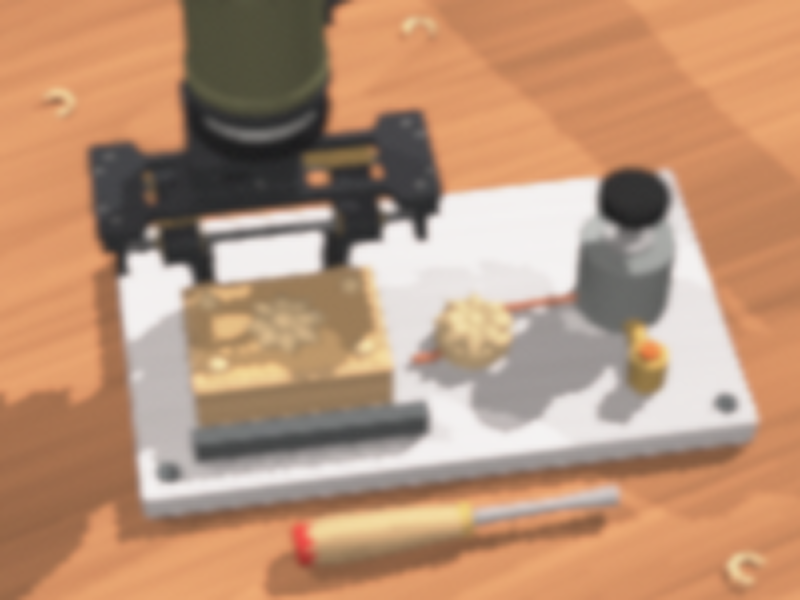

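The panel has moved square to the strip with about 15 mm to go; the pushing force is only about 1.4 N. Pushing on slowly.

>>> carry_out:
  commands:
    - [[0,0,0,-0.3,0,0,6.0],[0,0,0,-0.6,0,0,6.0],[0,0,0,-0.9,0,0,6.0],[0,0,0,-1.1,0,0,6.0],[0,0,0,-1.2,0,0,6.0],[0,0,0,-1.3,0,0,6.0],[0,0,0,-1.4,0,0,6.0],[0,0,0,-1.5,0,0,6.0],[0,0,0,-1.5,0,0,6.0],[0,0,0,-1.5,0,0,6.0]]

```text
clock: 4.72
tool_pos: [0.536, -0.105, 0.0425]
eef_rot: [0.15, 0.989, -0.0, -0.002]
contact_force: [-4.9, 2.4, 3.0]
opening: 0.678
```

>>> carry_out:
  commands:
    - [[0,0,0,-0.05,0,0,6.0],[0,0,0,-0.1,0,0,6.0],[0,0,0,-0.15,0,0,6.0],[0,0,0,-0.15,0,0,6.0]]

```text
clock: 5.05
tool_pos: [0.5361, -0.105, 0.0425]
eef_rot: [0.15, 0.989, -0.0, -0.003]
contact_force: [-7.4, 3.5, 5.6]
opening: 0.677
```

```bash
python3 look.py 5
```

```text
5.05 [ 0.53609365 -0.10500813  0.04253289] 0.6766018573878784 [-7.44903989  3.51428085  5.56632704]
clamp xy -0.02241617363683806 -0.08240193207929448
```

View pics/s5.png

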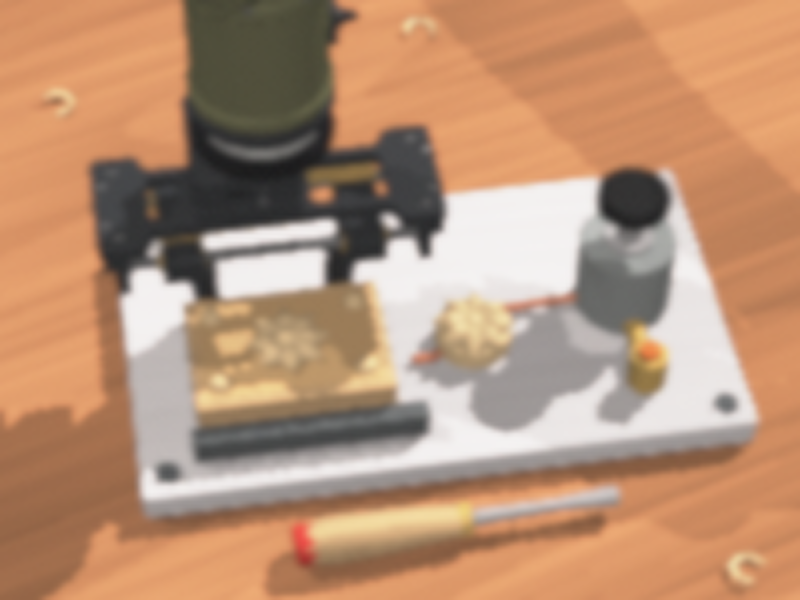

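View pics/t5.png

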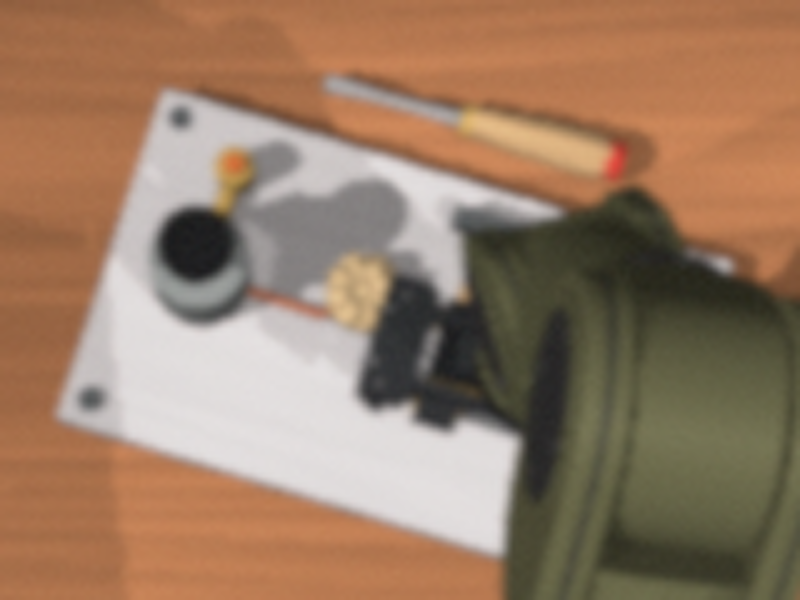

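In the scene view the panel's front bottom edge runs along the strip, (198,428) to (395,408). I'll press a little harder to seat both ends, then back off, rise and look.

>>> carry_out:
  commands:
    - [[0,0,0,-0.1,0,0,6.0],[0,0,0,-0.2,0,0,6.0],[0,0,0,-0.3,0,0,6.0],[0,0,0,-0.4,0,0,6.0],[0,0,0,-0.4,0,0,6.0],[0,0,0,-0.4,0,0,6.0]]

```text
clock: 5.65
tool_pos: [0.5361, -0.1051, 0.0423]
eef_rot: [0.15, 0.989, -0.0, -0.007]
contact_force: [-12.7, 5.7, 11.9]
opening: 0.681
```

>>> carry_out:
  commands:
    - [[0,0,0,0.5,0,0,6.0],[0,0,0,1.5,0,0,6.0],[0,0,0,3.5,0,0,6.0],[0,0,0,3.5,0,-4,5.0],[0,0,0,3.5,0,-8,3.0],[0,0,0,3.5,4,-12,0],[0,0,0,3.5,8,-14,0],[0,0,0,3.5,12,-14,0],[0,0,0,3.5,16,-14,0],[0,0,0,3.5,19,-14,0]]

```text
clock: 6.48
tool_pos: [0.5681, 0.0859, 0.1843]
eef_rot: [0.151, 0.989, 0.001, 0.002]
contact_force: [1.6, -0.8, -0.3]
opening: 0.171
```

>>> carry_out:
  commands:
    - [[0,0,0,0,0,0,0],[0,0,0,0,0,0,0]]

```text
clock: 6.65
tool_pos: [0.5673, 0.088, 0.1831]
eef_rot: [0.148, 0.989, 0.001, 0.001]
contact_force: [-0.5, -0.4, -0.0]
opening: 0.03
```

```bash
python3 look.py 6; python3 -c "
from go import *
print(delta([*w(0,.115),.15]),r.get_state()['contact_force'])"
```

```text
6.65 [0.56726369 0.08803195 0.18307599] 0.029744938030873837 [-0.53361281 -0.43433234 -0.01264026]
clamp xy -0.05006151494255656 0.11117435106245949
(array([-0.0012,  0.0007, -0.0007]), array([-4.95,  0.91,  3.25])) [-0.69780698 -0.20129409 -0.46229684]
```

View pics/s6.png

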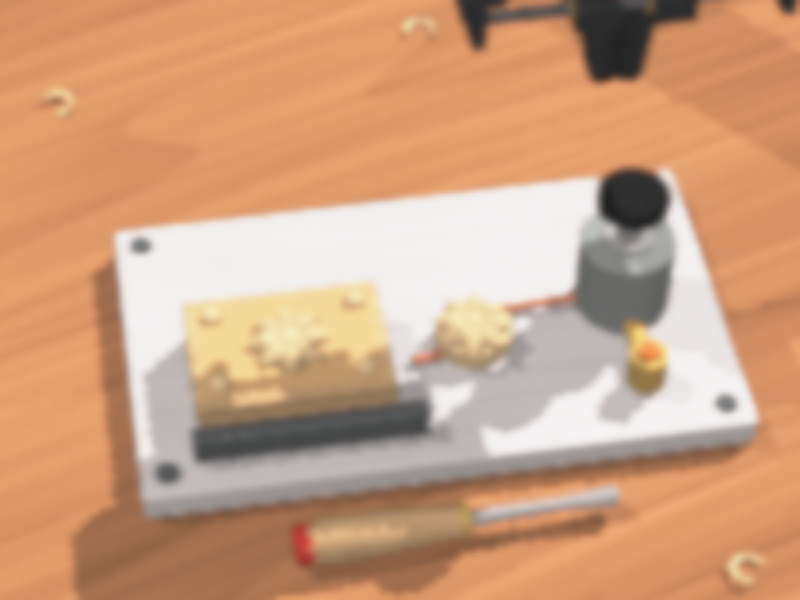

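View pics/t6.png

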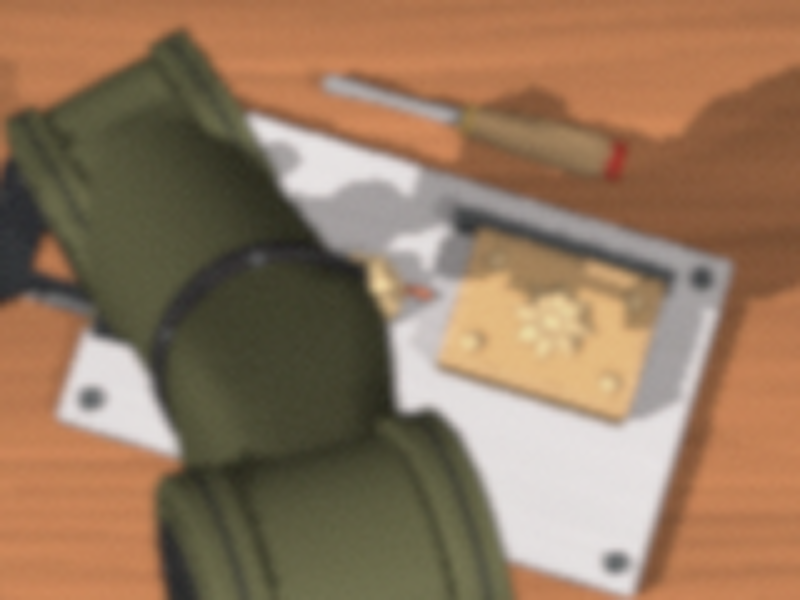

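Panel: top view corners (480,228),(667,280),(622,422),(440,367), with the rear edge at 16.8° parallel to the plate edge and against the strip. It looks flush and square. Moving over the knob with fingers shut.

>>> carry_out:
  commands:
    - [[0,0,0,-3.0,0.3,0,0],[0,0,0,-4.95,0.35,1.5,0],[0,0,0,-4.95,0.35,3.2,0],[0,0,0,-4.95,0.35,3.2,0],[0,0,0,-4.95,0.35,3.2,0]]

```text
clock: 7.17
tool_pos: [0.6131, 0.0705, 0.1497]
eef_rot: [0.152, 0.988, -0.001, -0.001]
contact_force: [-0.0, 0.5, 1.3]
opening: 0.002
```

```bash
python3 look.py 7; python3 -c "
from go import *
print(delta([*w(0,.115),.133]))
t=r.snapshot('top'); P=lambda u,v,z:onz(t,[[u/5+245-.4,v/5+130-.4]],z)[0,:2]-C
for p in ((480,228),(667,280),(622,422),(440,367),(552,324)): d=P(*p,.057); print((d@X).round(4),(d@Y).round(4))
"
```

```text
7.1667 [0.61313856 0.07048877 0.14971544] 0.002054922686719041 [-0.01354118  0.45232277  1.32569158]
clamp xy -0.0010450822505153519 0.10806684290809514
(array([-0.0001,  0.0001, -0.0008]), array([-0.06,  0.52,  1.83]))
0.0683 -0.0272
0.0711 -0.1351
-0.0128 -0.134
-0.0133 -0.0288
0.0283 -0.0811
```

View pics/s7.png

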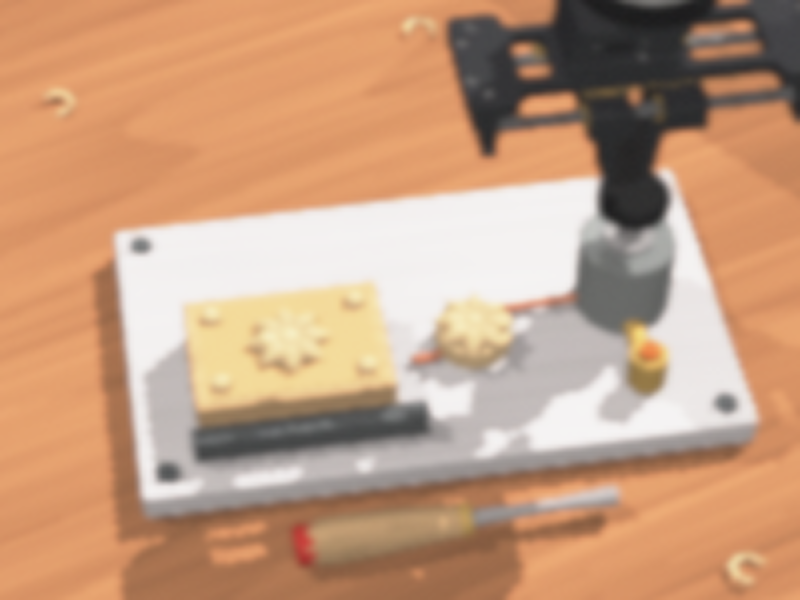

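Panel centre measures (28.3, -81) mm in the clamp frame and is seated. The fingers sit 7 mm short in y over the knob, so I'll correct that and make the first stroke.

>>> carry_out:
  commands:
    - [[0,0,0,0,0.6,0,0],[0,0,0,0,0.6,0.8,0],[0,0,0,0,0.6,1.5,0],[0,0,0,0,0.6,2.0,0],[0,0,0,0,0.6,2.5,0],[0,0,0,0,0.6,3.0,0],[0,0,0,0,0.6,3.4,0],[0,0,0,0,0.6,3.6,0],[0,0,0,0,0.6,3.7,0],[0,0,0,0,0.6,3.7,0]]

```text
clock: 8.15
tool_pos: [0.6162, 0.0793, 0.1154]
eef_rot: [0.15, 0.989, 0.0, 0.0]
contact_force: [-3.8, 0.0, 17.9]
opening: 0.003
```

```bash
python3 look.py 8
```

```text
8.15 [0.61617657 0.07925289 0.11543259] 0.0027508338611621176 [-3.78991513  0.03361634 17.93682416]
clamp xy -0.0007507368031674673 0.11733791087671322
```

View pics/s8.png

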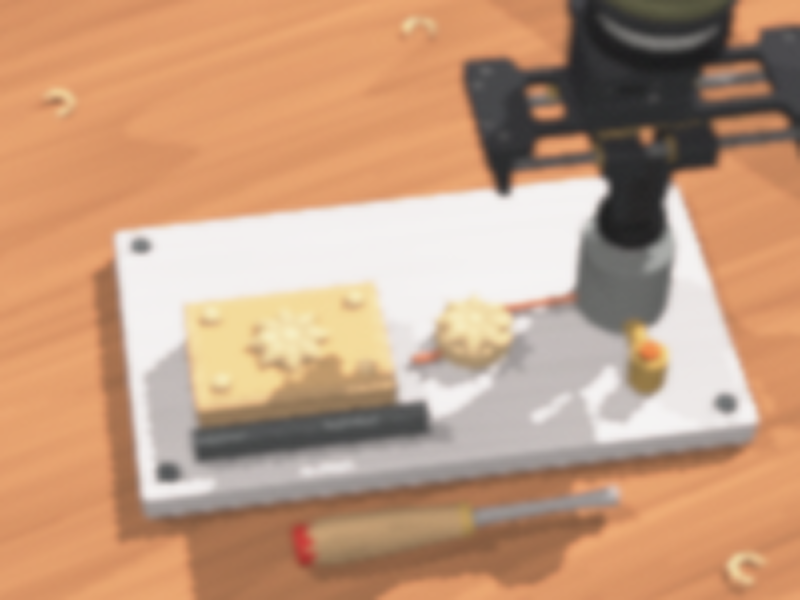

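The knob is bottomed: 18 N at TCP z 0.1154, i.e. fingertips at 107 mm. Full release, then the next stroke.

>>> carry_out:
  commands:
    - [[0,0,0,0,-0.1,-0.7,0],[0,0,0,0,-0.2,-1.4,0],[0,0,0,0,-0.2,-2.1,0],[0,0,0,0,-0.2,-2.8,0],[0,0,0,0,-0.2,-2.8,0],[0,0,0,0,-0.2,-2.8,0]]

```text
clock: 8.75
tool_pos: [0.6154, 0.0762, 0.1415]
eef_rot: [0.151, 0.989, -0.0, -0.0]
contact_force: [0.6, 0.4, -0.1]
opening: 0.004
```

```bash
python3 look.py 9
```

```text
8.75 [0.61544184 0.07619644 0.14152829] 0.0035061881421922137 [ 0.56978573  0.44926329 -0.09369445]
clamp xy -0.0005433240298008798 0.1142012437557316
```

View pics/s9.png

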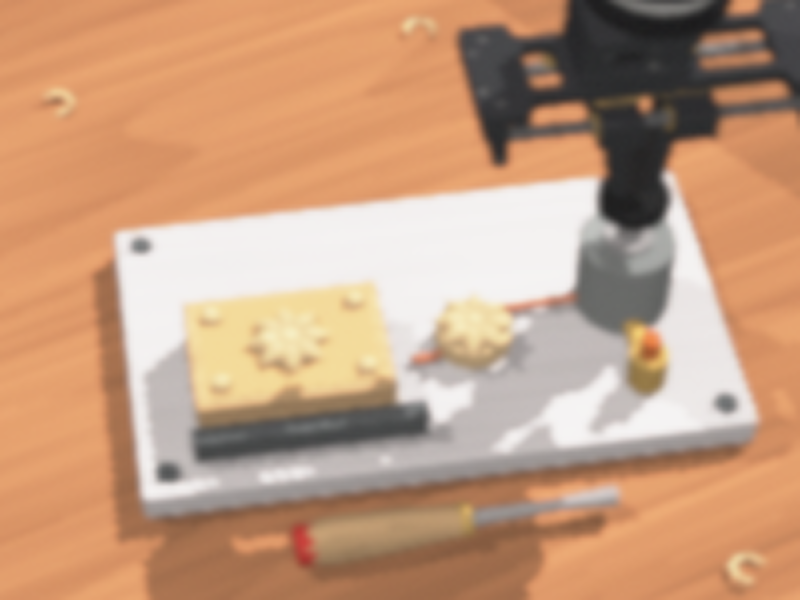

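The pin rose: the tip is now at (650,340), was (650,350). More strokes.

>>> carry_out:
  commands:
    - [[0,0,0,0,0,0.8,0],[0,0,0,0,0,1.4,0],[0,0,0,0,0,2.0,0],[0,0,0,0,0,2.5,0],[0,0,0,0,0,2.9,0],[0,0,0,0,0,3.0,0],[0,0,0,0,0,3.0,0],[0,0,0,0,0,3.0,0]]

```text
clock: 9.52
tool_pos: [0.6163, 0.0767, 0.1153]
eef_rot: [0.151, 0.989, -0.0, 0.001]
contact_force: [-6.7, -2.0, 32.1]
opening: 0.007
```

>>> carry_out:
  commands:
    - [[0,0,0,0,0,-0.7,0],[0,0,0,0,0,-1.4,0],[0,0,0,0,0,-2.1,0],[0,0,0,0,0,-2.8,0],[0,0,0,0,0,-3.0,0],[0,0,0,0,0,-3.0,0],[0,0,0,0,0,-3.0,0]]

```text
clock: 10.1
tool_pos: [0.615, 0.0766, 0.141]
eef_rot: [0.15, 0.989, -0.0, -0.001]
contact_force: [0.5, 0.2, 0.7]
opening: 0.003
```

>>> carry_out:
  commands:
    - [[0,0,0,0,0,0.8,0],[0,0,0,0,0,1.4,0],[0,0,0,0,0,2.0,0],[0,0,0,0,0,2.5,0],[0,0,0,0,0,2.9,0],[0,0,0,0,0,3.0,0],[0,0,0,0,0,3.0,0],[0,0,0,0,0,3.0,0]]

```text
clock: 10.77
tool_pos: [0.6161, 0.0768, 0.1154]
eef_rot: [0.15, 0.989, -0.0, 0.001]
contact_force: [-8.3, -1.7, 32.7]
opening: 0.005
```

>>> carry_out:
  commands:
    - [[0,0,0,0,0,-0.7,0],[0,0,0,0,0,-1.4,0],[0,0,0,0,0,-2.1,0],[0,0,0,0,0,-2.8,0],[0,0,0,0,0,-3.0,0],[0,0,0,0,0,-3.0,0],[0,0,0,0,0,-3.0,0]]

```text
clock: 11.35
tool_pos: [0.615, 0.0765, 0.1409]
eef_rot: [0.15, 0.989, -0.0, -0.001]
contact_force: [-0.9, -0.2, -0.8]
opening: 0.002
```

```bash
python3 look.py 10
```

```text
11.35 [0.61500914 0.07649516 0.1409495 ] 0.0015470084690869196 [-0.94085135 -0.16979803 -0.79621288]
clamp xy -0.0010452779194712644 0.11435777309367552
```

View pics/s10.png

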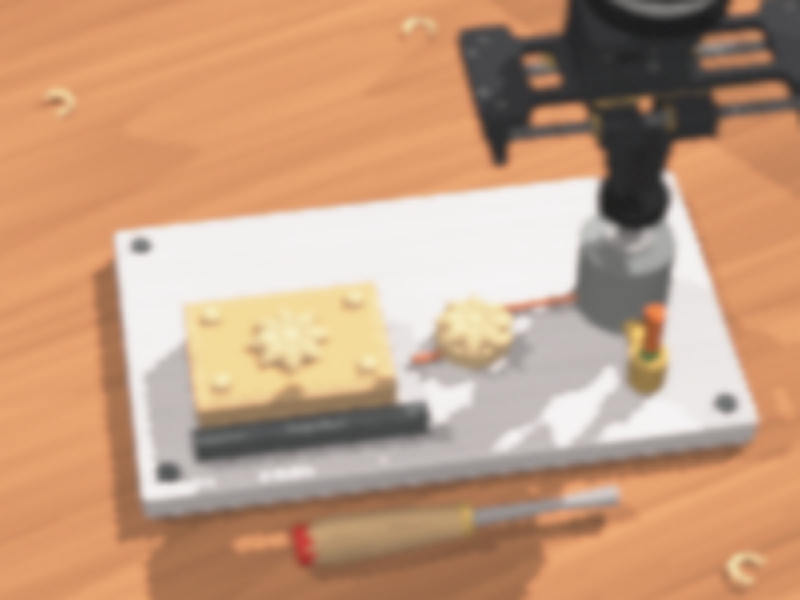

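A little green shows at the pin's foot, (650,352). Two more strokes to be sure; over-pumping does no harm.

>>> carry_out:
  commands:
    - [[0,0,0,0,0,0.8,0],[0,0,0,0,0,1.4,0],[0,0,0,0,0,2.0,0],[0,0,0,0,0,2.5,0],[0,0,0,0,0,2.9,0],[0,0,0,0,0,3.0,0],[0,0,0,0,0,3.0,0],[0,0,0,0,0,3.0,0]]

```text
clock: 12.12
tool_pos: [0.6163, 0.0768, 0.1153]
eef_rot: [0.15, 0.989, 0.0, 0.001]
contact_force: [-6.4, -1.2, 31.6]
opening: 0.005
```

>>> carry_out:
  commands:
    - [[0,0,0,0,0,-0.7,0],[0,0,0,0,0,-1.4,0],[0,0,0,0,0,-2.1,0],[0,0,0,0,0,-2.8,0],[0,0,0,0,0,-3.0,0],[0,0,0,0,0,-3.0,0],[0,0,0,0,0,-3.0,0]]

```text
clock: 12.7
tool_pos: [0.615, 0.0765, 0.1409]
eef_rot: [0.15, 0.989, -0.0, -0.001]
contact_force: [0.0, 0.2, -0.2]
opening: 0.004
```

>>> carry_out:
  commands:
    - [[0,0,0,0,0,0.8,0],[0,0,0,0,0,1.4,0],[0,0,0,0,0,2.0,0],[0,0,0,0,0,2.5,0],[0,0,0,0,0,2.9,0],[0,0,0,0,0,3.0,0],[0,0,0,0,0,3.0,0],[0,0,0,0,0,3.0,0]]

```text
clock: 13.37
tool_pos: [0.6161, 0.0768, 0.1153]
eef_rot: [0.15, 0.989, -0.0, 0.001]
contact_force: [-7.9, -0.9, 33.8]
opening: 0.005
```

>>> carry_out:
  commands:
    - [[0,0,0,0,0,-0.7,0],[0,0,0,0,0,-1.4,0],[0,0,0,0,0,-2.1,0],[0,0,0,0,0,-3.5,0],[0,0,0,0,0,-6.0,0],[0,0,0,0,0,-9.0,0],[0,0,0,4,0,-12.0,0],[0,0,0,8,0,-13.0,0],[0,0,0,10,0,-13.0,0],[0,0,0,10,0,-13.0,0]]

```text
clock: 14.2
tool_pos: [0.5142, 0.1085, 0.2418]
eef_rot: [0.148, 0.989, -0.0, -0.003]
contact_force: [-0.7, -0.1, -0.3]
opening: 0.002
```

```bash
python3 look.py 11; python3 -c "
from go import *
s=r.snapshot('scene'); t=r.snapshot('top')
print('pin pred px', [((proj(s,[[*w(.062,.115),z]])[0]-[220,220])*[4,3.75]).round(0).tolist() for z in (.054,.082,.09)])
P=lambda u,v,z:onz(t,[[u/5+245-.4,v/5+130-.4]],z)[0,:2]-C
hsv=cv2.cvtColor(s['pixels'],cv2.COLOR_RGB2HSV)
"
```

```text
14.2 [0.51421318 0.10847708 0.24175602] 0.002236643257058092 [-0.70829008 -0.08310139 -0.32150846]
clamp xy -0.10679193161372541 0.11491867020099694
pin pred px [[647.0, 345.0], [651.0, 316.0], [652.0, 308.0]]
```

View pics/s11.png

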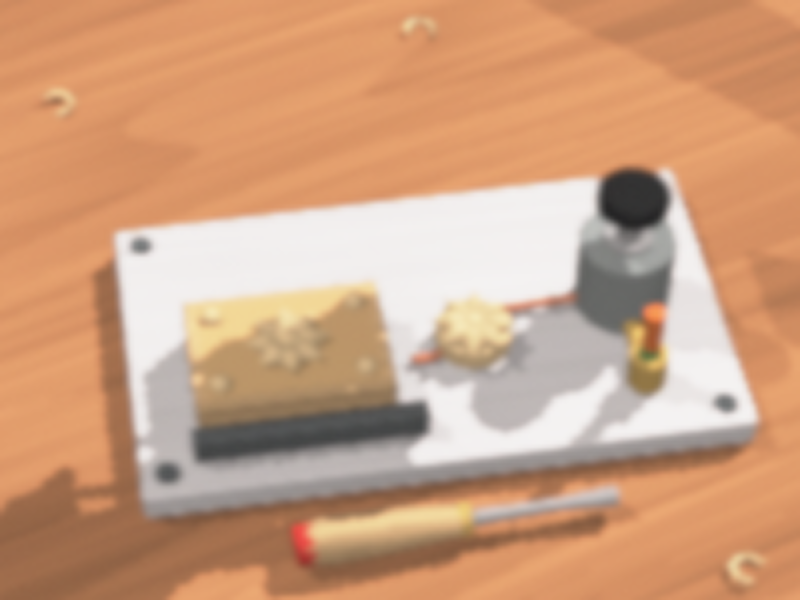

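View pics/t11.png

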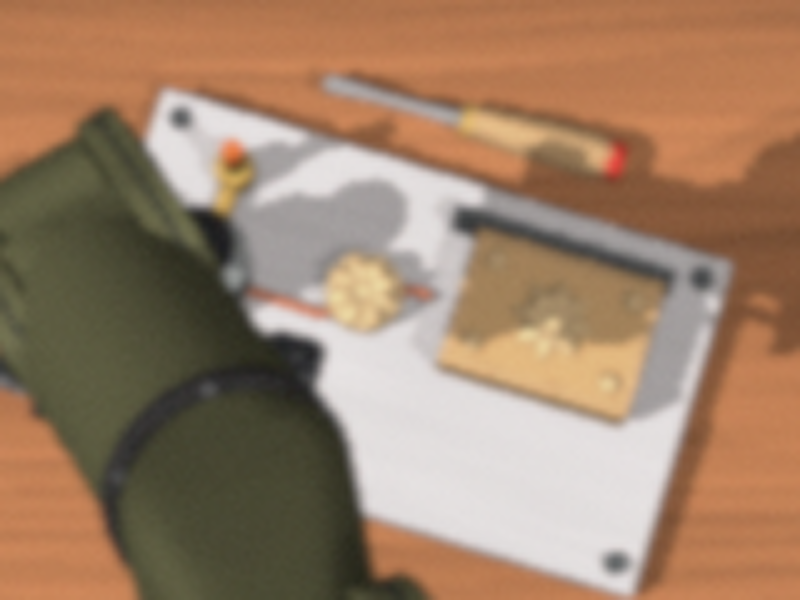

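The pin's tip is at (652,308), exactly where z = 90 mm projects, with green at its foot (650,352) and no change over the last two strokes. The knob is up, the panel is flush, and the rosette and gouge are where they were. Let the arm settle and hand in.

>>> carry_out:
  commands:
    - [[0,0,0,0,0,0,0],[0,0,0,0,0,0,0],[0,0,0,0,0,0,0],[0,0,0,0,0,0,0]]

```text
clock: 14.73
tool_pos: [0.5204, 0.1061, 0.2413]
eef_rot: [0.151, 0.989, 0.0, -0.0]
contact_force: [0.1, 0.6, 0.3]
opening: 0.007
```

```bash
python3 -c "
from plant import r
print(r.get_state()['contact_force']); print(r.finish_job())"
```

```text
[0.0903857  0.58214512 0.2665717 ]
the job is handed in; nothing more can be done
None
```

I pushed the panel square against the stop strip with both fingertips. Then I pumped the knob five full strokes with the fingers shut, backed away and handed the job in at about 14.7 s. No verdict came back.

- **Panel:** its centre measured about (28, -81) mm in the clamp frame. Its rear edge was parallel to the plate edge, and the push force climbed as it met the strip.
- **Knob:** each stroke bottomed at 107 mm with 18–34 N, and the knob was back up afterwards.
- **Pin:** the tip appeared where a height of 90 mm projects, with green showing at its foot. It did not change over the last two strokes.
- **Surroundings:** the rosette and the gouge beyond the clamp looked unmoved. The other bystanders were not checked in a last full picture, but the arm never went near them low down. The robot was touching nothing at the end.
- **Disagreement:** the push stalled about 2.4 mm earlier than I had predicted from the images. That is near the calibration error, and the later pictures showed the panel flush.

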